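# Fit the long mounting board into the carrying crate

## Task

Fit the long mounting board (the oblong one of the two plywood boards with an upright post) into the wooden carrying crate, post upwards. It is longer than the crate's opening, so tip it, slip one end under the batten at one end of the crate, bring the other end down past the opposite batten, and leave it lying flat on the ledges and centred lengthwise, so that both ends are under the battens. Let go of it, and leave the square board and the plaster elephant where they stand.

Things in the scene. Friction and masses are not known exactly. Their poses are not given: they have to be found in the camera images.
- long_board: The board to fit: loose plywood plate 180 (x) x 110 (y) x 8 mm thick with a square wooden post, 24 x 24 mm, upright in the middle of its top, sides parallel to the board's edges; post top 105 mm above the underside. Origin: centre of the underside; x along the length, z up the post. Same turned end for end. About 0.22 kg.
- crate: Open wooden crate, fixed; origin: centre of underside, x along its length. Outside 270 (x) x 166 x 105 mm high, walls 10. A flat batten 50 wide, 10 thick lies across the top at each end, underside at z 95, top flush with the rim: opening between battens x -75 to 75, y -73 to 73. Under each batten a full-width ledge, top at z 50, from |x| 45 to the end wall at 125. Well floor z 10. Both ends alike.
- square_board: Bystander: a plywood board of the same make but square, 110 x 110 x 8 mm, with the same 24 mm post (top 105 mm above the underside) in its middle; loose on the table. Origin: centre of the underside, z up. Not to be moved.
- elephant: Bystander: an unpainted white plaster elephant figure standing on the table, about 120 mm long (x, the trunk to -x), 75 mm wide and 95 mm high; origin on the table under its body. Not to be moved.

How it is judged:
At the end, for the whole second after the job is handed in: The long board lies flat (within 3.4 degrees) and at rest on both ledges, post up, underside at ledge height (within 5 mm), within 14 mm of the crate's middle lengthwise so that both ends are under the battens, within 25 mm crosswise and 0.2 rad in direction (x of long_board in the frame of crate between -0.014 and 0.014 m and y of long_board in the frame of crate between -0.025 and 0.025 m and z of long_board in the frame of crate between 0.045 and 0.055 m and angle between long_board's own z axis and vertical below 0.06 rad and angle between the x axis of long_board and the x axis of crate, either way round below 0.2 rad and linear speed of long_board below 0.02 m/s); the robot touches nothing.
It fails at once if the square board is moved more than 30 mm (distance of square_board from where it was at the start of the episode above 0.03 m).
It fails at once if the elephant is moved more than 30 mm or knocked over (distance of elephant from where it was at the start of the episode above 0.03 m or angle between elephant's own z axis and vertical above 0.5 rad).
It also fails if it takes over 43 s, if anything falls off the work surface, if the arm or the gripper's body presses on something with over 40 N, if the wrist force passes 120 N, or if a joint passes its speed limit or range.

## Robot

A 7-joint arm with a two-finger parallel gripper is mounted at the origin on the work surface. World frame = base frame: x ahead of the robot, y to its left, z up, the work surface at z = 0. Lengths are in m, angles in rad, forces in N, time in s.
With the tool pointing down it reaches from about 0.4 to 0.85 m from the base axis. Payload 6.9 kg.
Tool frame: the origin (TCP) lies on the centre line of the jaws, within the pads' length; the fingertips stand 8 mm ahead of it and the grasp point (between the pads) lies 11 mm behind it; z points along the fingers, y is the direction in which the jaws open and shut (so a half turn about z gives the same grasp; the last joint's range is limited). The gripper opens to 85 mm and grips with 20 to 120 N. Pads are 22 mm wide; open, the fingers measure 114 mm over their backs; the gripper's body (76 mm by 85 mm) begins 54 mm behind the grasp point. The pads swing forward as they close: fully open they stand 13 mm farther back than shut.
Start: joints at [1.367, 0.507, -0.238, 1.5, 0.126, 1.149, -0.155], TCP at [0.191, -0.595, 0.208] pointing down, gripper open.
Joint ranges: [-3.08, 3.08], [-0.24, 2.05], [-1.43, 1.35], [0, 2.5], [-1.52, 4.66], [0.17, 1.96], [-2.89, 2.89]. Speed limits (rad/s): [2.39, 2.39, 3.14, 3.14, 3.14, 3.14, 3.14].

## Interface

Orientations are given as a rotation vector (axis times angle).
In Python, from station import movep, move_linear, goto_joints, command_gripper, pause, inverse_kinematics, sense, snapshot, camera_model, MotionError, close_job gives the robot as it stands. Calls block until the motion is done:
- movep(position, orientation): joint-space move of the TCP to a pose.
- move_linear(position, vel=0.15, orientation=None, until_force=None): straight line of the TCP; orientation=None keeps the orientation; vel is the mean speed in m/s. With until_force (N) it stops when the force on the tool has changed by that much, and returns True; else False.
- goto_joints(angles): joint-space move.
- command_gripper(opening, f_grip=None): finger opening in m; f_grip is the grip in N (None keeps the last); returns when the fingers have stopped.
- pause(seconds).
- inverse_kinematics(position, orientation): joint angles nearest the present ones, or None.
- sense(): the state.
- snapshot(name): name is "scene" or "top" or "wrist"; returns (picture, depth): 400x640x3 uint8, blue, green, red; 400x640 float32, m along the optical axis (not along the pixel's ray), 0 where there is no reading.
- camera_model(name): a dict with "fx", "fy", "cx", "cy" (pixels), "k1" (the pictures are not rectified: a ray, as slopes to the right and down, at radius r is drawn at 1 + k1 r^2 times it, then the intrinsics apply), "xyz" and "orientation" of the camera in the world; the wrist camera has in their place "hand_eye" (4x4, takes a point from camera to tool coordinates, whose origin is the TCP and whose axes are the flange's). Camera axes: x right, y down, z forward; pixel columns grow to the right and rows downward; lengths in m; the calibration is good to about 2 mm. A picture is of the moment at which its call begins: read the wrist's pose just before it. camera_model takes no time and is no camera call.
A pose or a line that the arm cannot do raises MotionError and nothing moves.
- close_job(): hands the job in, once; it reports no verdict.
The state is a dict: "time": time; "joints": joint angles; "joint_vel": joint speeds; "effort": joint torques, N m; "tool_pos": TCP position; "tcp_rot": TCP orientation; "ft_force": force on the tool from outside, world axes, zero at the start; "torque": the same for the moment, N m; "width": finger opening in m.
Only numpy, scipy, OpenCV 4.12 (cv2) and the standard library are available. Lean on these libraries where they do the work, as an engineer would, in place of code of your own. Each camera call takes 0.05 s, during which the arm holds its last target.

## Working session

There is one attempt and no reset: what is moved stays moved. The work goes in short steps, each a Python script; the robot and the scene stay as the last script left them, time stands still between calls to the robot, and variables do not carry over. Pictures are saved under pics/ and viewed, and the job is handed in when it is done.

```bash
mkdir -p pics; ls
python3 - <<'E'
from station import *
import cv2, numpy as np
for n in ["scene","top","wrist"]:
    im,d=snapshot(n); cv2.imwrite(f"pics/{n}0.png",im); np.save(f"{n}0.npy",d)
    m=camera_model(n); print(n,{k:(np.round(v,4).tolist()) for k,v in m.items()})
s=sense();print({k:np.round(v,3).tolist() for k,v in s.items()})
E
```

```text
pics
scene {'fx': 447.4633, 'fy': 447.4633, 'cx': 319.1376, 'cy': 197.886, 'k1': -0.0361, 'xyz': [1.1597, -0.2448, 0.6813], 'orientation': [-2.0418, -1.3828, 0.5582]}
top {'fx': 407.3226, 'fy': 407.3226, 'cx': 321.1555, 'cy': 193.1216, 'k1': -0.0498, 'xyz': [0.507, -0.0185, 0.8296], 'orientation': [-2.186, 2.1313, -0.0941]}
wrist {'fx': 332.3474, 'fy': 332.3474, 'cx': 326.4916, 'cy': 197.9188, 'k1': -0.0499, 'hand_eye': [[0.0012, -0.9537, -0.3009, 0.0776], [1.0, 0.0011, 0.0003, -0.0003], [0.0, -0.3009, 0.9537, -0.1666], [0.0, 0.0, 0.0, 1.0]]}
{'time': 0.15, 'joints': [1.366, 0.508, -0.238, 1.501, 0.126, 1.149, -0.155], 'joint_vel': [-0.001, -0.003, -0.0, -0.002, 0.0, -0.0, 0.0], 'effort': [-0.004, -62.101, -2.19, -24.984, 0.013, 0.009, -0.0], 'tool_pos': [0.19, -0.595, 0.207], 'tcp_rot': [-3.103, -0.484, 0.0], 'ft_force': [-0.095, 0.253, -0.739], 'torque': [0.004, 0.021, -0.063], 'width': 0.086}
```

View pics/scene0.png

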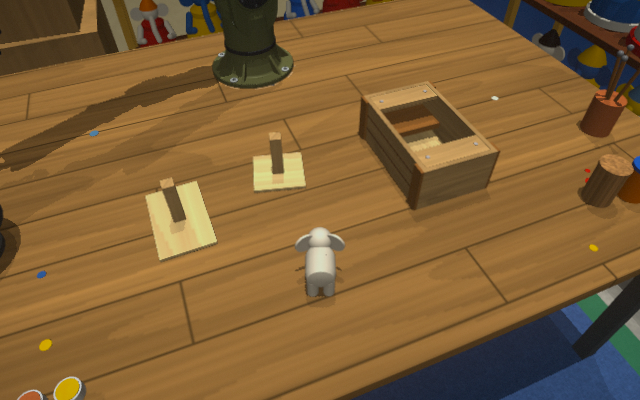

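View pics/top0.png

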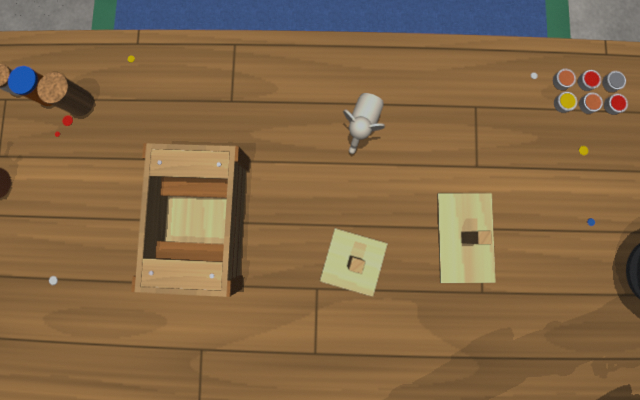

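Top view: long board centre about (466,238), square board (354,263), crate centre (188,220) and elephant (365,115). The scene view agrees on all four. Next I measure the board, its post and the crate.

```bash
cat > h.py <<'E'
from station import *
import cv2, numpy as np
from scipy.spatial.transform import Rotation as R
def ray(n,uv):
    m=camera_model(n); K=np.array([[m['fx'],0,m['cx']],[0,m['fy'],m['cy']],[0,0,1]])
    u=cv2.undistortPoints(np.array(uv,float).reshape(-1,1,2),K,np.array([m['k1'],0,0,0,0])).reshape(-1,2)
    return np.array(m['xyz']),R.from_rotvec(m['orientation']).as_matrix(),np.c_[u,np.ones(len(u))]
def plane(n,uv,z):
    o,M,d=ray(n,uv); d=d@M.T; return o+d*((z-o[2])/d[:,2])[:,None]
def cloud(n,D):
    v,u=np.mgrid[0:400,0:640]; o,M,d=ray(n,np.c_[u.ravel(),v.ravel()])
    P=o+(d*D.reshape(-1,1))@M.T; P[D.ravel()==0]=np.nan; return P.reshape(400,640,3)
def rect(p):
    (c,s,a)=cv2.minAreaRect((p[:,:2]*1000).astype(np.float32)); 
    if s[0]<s[1]: a-=90; s=s[::-1]
    return np.round(c,1),np.round(s,1),round((a+90)%180-90,2)
E
python3 - <<'E'
from h import *
im=cv2.imread("pics/top0.png"); D=np.load("top0.npy"); P=cloud("top",D)
hsv=cv2.cvtColor(im,cv2.COLOR_BGR2HSV)
for p in [(455,210),(480,265),(340,270),(190,165),(480,220),(500,230)]: print(p,hsv[p[1],p[0]],np.round(P[p[1],p[0]],4))
Z=P[...,2]
# crate rim: height
def big(m,x0,x1,y0=0,y1=400):
    k=np.zeros(m.shape,np.uint8); k[y0:y1,x0:x1]=m[y0:y1,x0:x1]
    cs,_=cv2.findContours(k,cv2.RETR_EXTERNAL,cv2.CHAIN_APPROX_NONE)
    return max(cs,key=cv2.contourArea).reshape(-1,2)
c=big((Z>0.09)&(Z<.12),100,280); print("crate depth mask",rect(plane("top",c,.105)))
b=big(cv2.inRange(hsv,(18,60,120),(35,140,255))>0,420,520,170,310); print("board",rect(plane("top",b,.008)))
out=im.copy(); cv2.drawContours(out,[b.reshape(-1,1,2)],-1,(0,0,255),1); cv2.drawContours(out,[c.reshape(-1,1,2)],-1,(0,0,255),1)
# post tops
for x0,x1,nm in [(430,510,'long'),(310,400,'sq')]:
    p=big((Z>.098)&(Z<.112),x0,x1,210,300); q=plane("top",p,.105); print(nm,"post top",rect(q)); cv2.drawContours(out,[p.reshape(-1,1,2)],-1,(255,0,0),1)
cv2.imwrite("pics/top0m.png",cv2.resize(out[100:320,100:520],None,fx=1.9,fy=1.9))
E
```

```text
(455, 210) [ 31  76 189] [ 0.566  -0.2741  0.0068]
(480, 265) [ 28  78 187] [ 0.457  -0.3237  0.0073]
(340, 270) [ 32  70 194] [ 0.4405 -0.0441  0.0072]
(190, 165) [ 17 114 184] [0.6291 0.2361 0.1045]
(480, 220) [ 31  76 189] [ 0.5468 -0.3241  0.0086]
(500, 230) [ 16 136 111] [nan nan nan]
crate depth mask (array([532.2, 238. ]), array([270.3, 181.1]), -0.9)
board (array([ 511.9, -296.3]), array([182., 111.]), 1.44)
long post top (array([ 512.2, -294.1]), array([27. , 21.2]), -88.77)
sq post top (array([458. , -70.9]), array([23.8, 23.4]), 74.93)
```

View pics/top0m.png

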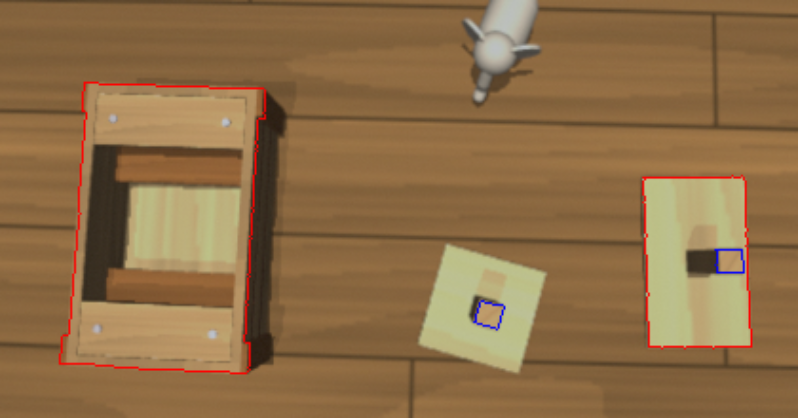

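The board fits well (centre 512,-296, yaw 1.4°). The crate mask gives 181 mm instead of 166 with notched corners, so its angle is unreliable. I'll fix the crate from its four batten screws and rim corners.

Run:
```python
from h import *
im=cv2.imread("pics/top0.png"); hsv=cv2.cvtColor(im,cv2.COLOR_BGR2HSV)
m=np.zeros((400,640),np.uint8); m[140:300,130:250]=((hsv[...,1]<70)&(hsv[...,2]>140))[140:300,130:250]
n,l,st,ce=cv2.connectedComponentsWithStats(m); print([(st[i,4],ce[i].round(1).tolist()) for i in range(1,n)])
c=[ce[i] for i in range(1,n) if st[i,4]>=4]
q=plane("top",c,.105); print(np.round(q*1000,1)); print(q.mean(0)*1000)
cv2.imwrite("pics/crate.png",cv2.resize(im[135:305,125:250],None,fx=3.5,fy=3.5,interpolation=cv2.INTER_NEAREST))
```

```text
[(np.int32(20), [159.1, 162.0]), (np.int32(18), [218.3, 164.0]), (np.int32(18), [150.8, 272.5]), (np.int32(20), [211.2, 275.5])]
[[633.3 293.8 105. ]
 [631.9 183.8 105. ]
 [433.5 295.8 105. ]
 [432.  186.3 105. ]]
[532.68585595 239.91761915 105.        ]
```

View pics/crate.png

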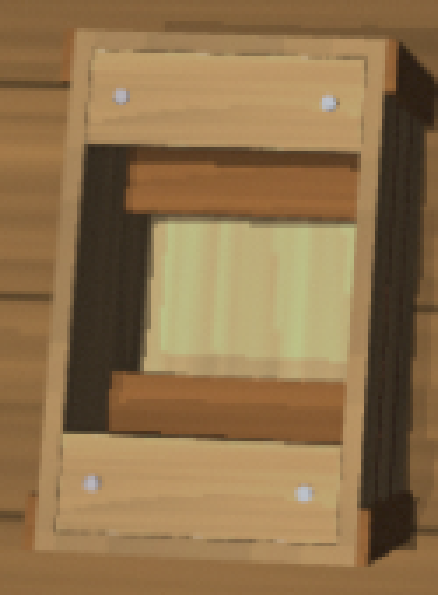

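Screws form a clean 200 × 110 mm rectangle, so the crate centre is (532.7, 239.9) with yaw about -0.7°. Now I check reachability for both tilt directions and both wrist flips.

```bash
cat >> h.py <<'E'
CR=np.array([.5327,.2399,0]); CY=-.0122
BD=np.array([.512,-.295,0]); BY=.025
HT=.077
def tool(c,Rb,f):   # board underside centre (world), board rotation, flip -> tool pose
    Rt=np.column_stack([[0,f,0],[f,0,0],[0,0,-1]])  # tool y along +-board x
    M=Rb.as_matrix()
    return c+M@[0,0,HT],R.from_matrix(M@Rt).as_rotvec()
def incrate(x,z,th,s,f,y=0): # x: board centre in crate (m)
    C=R.from_euler('z',CY); return tool(CR+C.apply([x,y,z]),C*R.from_euler('y',s*th),f)
def low(xl,zl,th,s,f): # low end lower corner at s*xl, zl
    return incrate(s*(xl-.09*np.cos(th)),zl+.09*np.sin(th),th,s,f)
def seq(s,f,th=np.radians(27)):
    return [low(.058,.12,th,s,f),low(.058,.057,th,s,f),low(.112,.057,th,s,f),low(.117,.056,th,s,f)]+\
           [low(.117,.055,t,s,f) for t in np.radians([18,9,0])]+[incrate(0,.052,0,s,f)]
E
python3 - <<'E'
from h import *
for f in (1,-1):
    p=[tool(BD+[0,0,z],R.from_euler('z',BY),f) for z in (.12,0,.2)]
    print(f,[None if (q:=inverse_kinematics(*a)) is None else np.round(q,2).tolist() for a in p])
    for s in (1,-1):
        print(' s',s)
        for a in [incrate(0,.22,0,s,f),incrate(0,.26,np.radians(27),s,f)]+seq(s,f):
            q=inverse_kinematics(*a); print('  ',None if q is None else np.round(q,2).tolist())
E
```

```text
1 [[0.88, 0.51, -0.63, 1.61, 0.32, 1.13, 0.19], [0.82, 0.63, -0.54, 1.76, 0.41, 0.87, 0.12], [0.89, 0.46, -0.66, 1.47, 0.28, 1.31, 0.23]]
 s 1
   [0.18, 0.56, -1.13, 1.45, 0.51, 1.45, -0.97]
   None
   [0.04, 0.87, -0.98, 1.09, 0.35, 1.81, -0.83]
   [0.04, 0.91, -0.93, 1.19, 0.36, 1.68, -0.81]
   [-0.01, 0.98, -0.89, 0.98, 0.39, 1.8, -0.75]
   [-0.02, 0.99, -0.89, 0.96, 0.4, 1.81, -0.74]
   [0.05, 0.89, -0.94, 1.21, 0.46, 1.58, -0.83]
   [0.13, 0.83, -1.06, 1.44, 0.59, 1.39, -0.97]
   [0.19, 0.79, -1.19, 1.64, 0.77, 1.25, -1.17]
   [0.21, 0.78, -1.22, 1.72, 0.78, 1.22, -1.23]
 s -1
   [0.18, 0.56, -1.13, 1.45, 0.51, 1.45, -0.97]
   [0.31, 0.2, -1.22, 1.87, 0.68, 0.99, -1.21]
   [0.11, 0.33, -1.03, 2.02, 0.92, 0.83, -1.47]
   [-0.06, 0.38, -0.83, 2.12, 1.08, 0.71, -1.65]
   [-0.11, 0.32, -0.83, 2.21, 1.07, 0.69, -1.75]
   [-0.12, 0.31, -0.83, 2.22, 1.07, 0.69, -1.76]
   [0.08, 0.44, -1.03, 2.08, 0.89, 0.82, -1.5]
   [0.03, 0.48, -0.86, 1.93, 0.63, 0.87, -1.17]
   [0.22, 0.76, -1.25, 1.78, 0.77, 1.2, -1.27]
   [0.21, 0.78, -1.22, 1.72, 0.78, 1.22, -1.23]
-1 [[0.4, 0.46, 0.13, 1.61, -0.
[... 304 characters left out ...]
   [0.06, 1.09, -1.23, 0.96, 0.62, 1.9, 2.24]
   [0.13, 0.99, -1.23, 1.21, 0.65, 1.68, 2.17]
   [0.17, 0.9, -1.23, 1.44, 0.7, 1.47, 2.08]
   [0.2, 0.81, -1.23, 1.64, 0.8, 1.27, 1.95]
   [0.21, 0.78, -1.23, 1.72, 0.78, 1.23, 1.91]
 s -1
   [0.21, 0.6, -1.22, 1.45, 0.56, 1.48, 2.12]
   [0.31, 0.2, -1.22, 1.87, 0.68, 0.99, 1.93]
   [0.22, 0.4, -1.22, 2.02, 1.0, 0.94, 1.59]
   [0.16, 0.53, -1.22, 2.12, 1.21, 0.95, 1.36]
   [0.12, 0.44, -1.22, 2.21, 1.18, 0.91, 1.27]
   [0.12, 0.44, -1.22, 2.22, 1.18, 0.9, 1.26]
   [0.18, 0.52, -1.22, 2.08, 0.99, 0.94, 1.54]
   [0.21, 0.63, -1.23, 1.93, 0.85, 1.05, 1.74]
   [0.21, 0.74, -1.23, 1.78, 0.76, 1.19, 1.88]
   [0.21, 0.78, -1.23, 1.72, 0.78, 1.23, 1.91]
```

Grasp with f=1; low end towards the robot (s=-1) has the better joint margins.

Run:
```python
from h import *
Rb=R.from_euler('z',BY)
movep(*tool(BD+[0,0,.12],Rb,1))
a=tool(BD,Rb,1); print("hit",move_linear(a[0],.12,a[1],until_force=15))
command_gripper(.0,60); print("w",sense()['width'],sense()['tool_pos'])
p=tool(BD+[0,0,.20],Rb,1); move_linear(p[0],.15,p[1])
s=sense(); print(s['time'],s['width'],s['tool_pos'],s['ft_force'],np.round(s['joints'],2))
for n in ("scene","top","wrist"):
    im,_=snapshot(n); cv2.imwrite(f"pics/{n}1.png",im)
```

```text
hit False
w 0.02139825347720006 [ 0.51240473 -0.29509126  0.07751279]
5.0083 0.021208723739772957 [ 0.51152402 -0.29490292  0.27605755] [ 0.25225806 -0.078506   -2.33098166] [ 0.89  0.46 -0.65  1.47  0.28  1.31  0.24]
```

View pics/scene1.png

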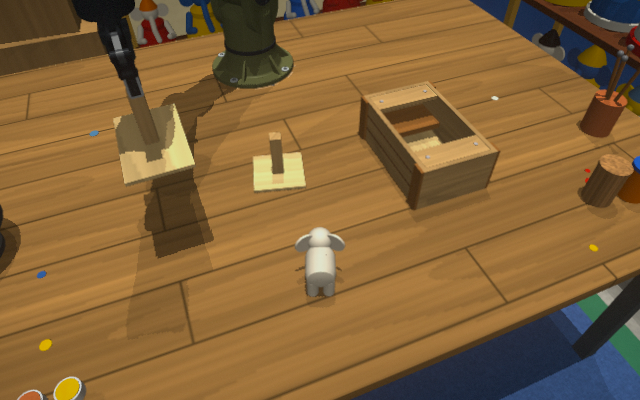

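View pics/wrist1.png

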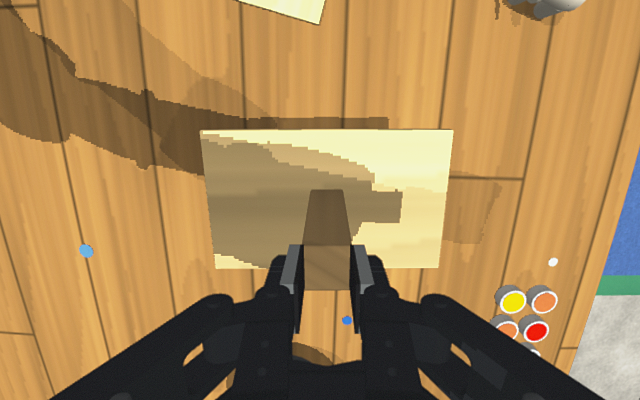

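The board is held square, with its long edges level in the wrist view (rows 130 to 268). Carry it over and tip it above the crate.

Run:
```python
from h import *
s_,f=-1,1
try:
    p=incrate(0,.21,0,s_,f); move_linear(p[0],.2,p[1])
except MotionError as e:
    print("lin fail",e); p=incrate(0,.21,0,s_,f); movep(*p)
th=np.radians(27)
p=low(.058,.14,th,s_,f); movep(*p)
s=sense(); print(s['time'],s['width'],s['tool_pos']-p[0],s['ft_force'],np.round(s['joints'],2))
for n in ("scene","top","wrist"):
    im,d=snapshot(n); cv2.imwrite(f"pics/{n}2.png",im); np.save(n+"2.npy",d)
```

```text
8.6083 0.02130802881482175 [-0.00025469 -0.00033574  0.00054558] [ 1.31118906  0.21715698 -1.6724528 ] [-0.14  0.23 -0.65  1.99  0.71  0.74 -1.25]
```

View pics/scene2.png

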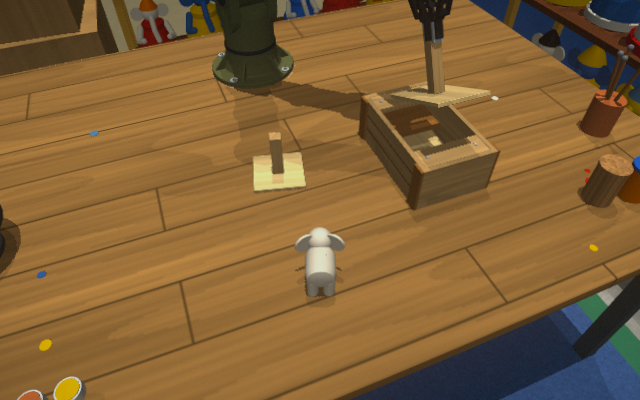

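View pics/top2.png

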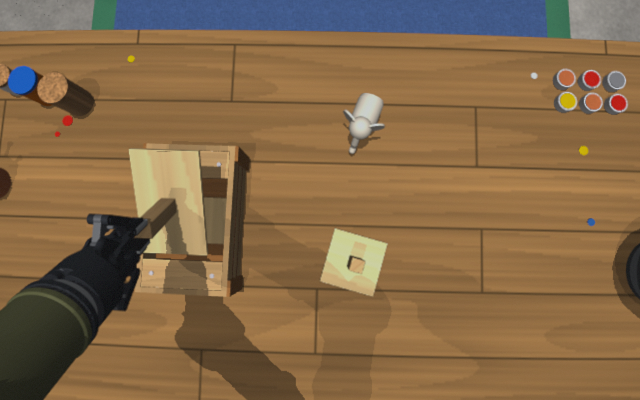

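View pics/wrist2.png

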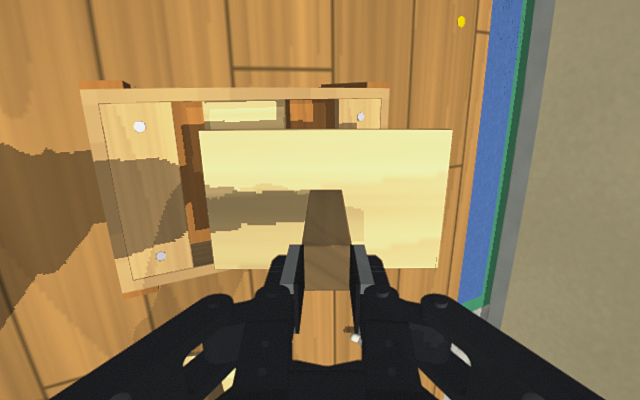

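The board is tipped with its low edge at about top row 253, over the gap next to the near batten. I check its tilt and crosswise position by depth before lowering.

Run:
```python
from h import *
im=cv2.imread("pics/top2.png"); P=cloud("top",np.load("top2.npy")); hsv=cv2.cvtColor(im,cv2.COLOR_BGR2HSV)
C=R.from_euler('z',CY); Q=C.inv().apply((P-CR).reshape(-1,3)).reshape(P.shape)
x,y,z=[Q[...,i] for i in range(3)]
# expected plane region
m=np.zeros((400,640),bool); m[145:262,125:212]=1
m&=(abs(y)<.1)&(abs(z-(.14+8e-3+.51*(x+.058)))<.02)&(abs(x)<.14)
pts=Q[m]; A=np.c_[pts[:,:2],np.ones(len(pts))]
k=np.linalg.lstsq(A,pts[:,2],rcond=None)[0]; r=abs(A@k-pts[:,2]); g=r<.004; k=np.linalg.lstsq(A[g],pts[g,2],rcond=None)[0]
print("slope deg",np.degrees(np.arctan(k[:2])),"n",g.sum())
pts=pts[g]; print("x",np.percentile(pts[:,0],[.5,99.5]),"z",np.percentile(pts[:,2],[.5,99.5]))
for a in (0.02,.04,.06):
    b=pts[abs(pts[:,0]-a)<.008]; print(a,"y",np.percentile(b[:,1],[1,99]))
```

```text
slope deg [26.75171941  0.08908824] n 5940
x [-0.06091591  0.09886466] z [0.1467987  0.22778927]
0.02 y [-0.05655994  0.05082808]
0.04 y [-0.05615934  0.05105784]
0.06 y [-0.05630266  0.05143614]
```

The board matches the plan: 26.8° tilt, low end at x -61, y -2.6 mm. Lower it, slip it under and bring it flat.

Run:
```python
from h import *
W=seq(-1,1)
for i,p in enumerate(W[1:5],1):
    h=move_linear(p[0]+[0,.0025,0],.07,p[1],until_force=15)
    s=sense(); print(i,h,round(s['time'],2),s['ft_force'].round(1) if hasattr(s['ft_force'],'round') else s['ft_force'],np.round(np.array(s['tool_pos'])-p[0],4))
    if h: break
for n in ("scene","top","wrist"):
    im,d=snapshot(n); cv2.imwrite(f"pics/{n}3.png",im); np.save(n+"3.npy",d)
```

```text
1 False 10.09 [-0.6 -0.1 -3. ] [0.0002 0.0027 0.0004]
2 False 11.02 [ 0.2  0.6 -1.5] [0.0003 0.0026 0.0001]
3 False 11.27 [-0.5 -0.3 -2.7] [-0.0002  0.0024 -0.0002]
4 False 11.75 [ 0.  -0.1 -3.5] [ 0.      0.0019 -0.0004]
```

View pics/top3.png

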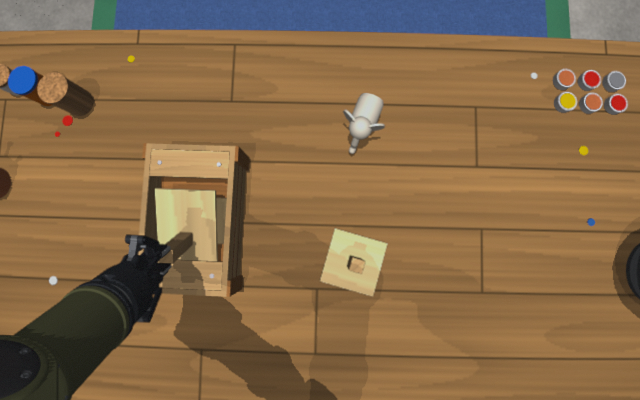

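View pics/wrist3.png

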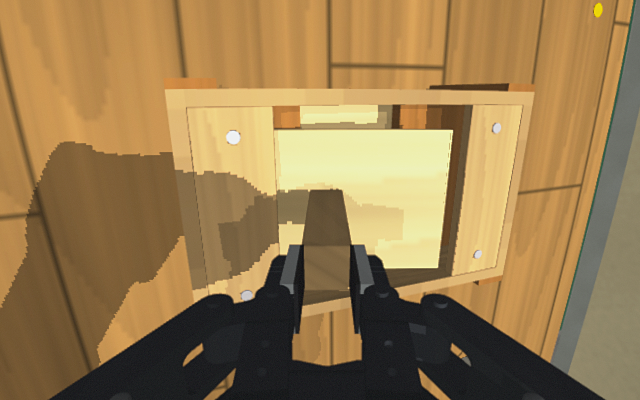

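The near end is under the near batten. The far edge (top row 189) is clear of the far batten (row 177), and there was no contact force. Continue flat and slide to the centre.

Run:
```python
from h import *
W=seq(-1,1)
for i,p in enumerate(W[5:],5):
    h=move_linear(p[0]+[0,.0025,0],.06,p[1],until_force=15)
    s=sense(); print(i,h,round(s['time'],2),np.round(s['ft_force'],1),np.round(np.array(s['tool_pos'])-p[0],4))
    if h: break
for n in ("scene","top","wrist"):
    im,d=snapshot(n); cv2.imwrite(f"pics/{n}4.png",im); np.save(n+"4.npy",d)
```

```text
5 False 12.36 [-0.8  0.5 -3.7] [-0.0006  0.0025 -0.0004]
6 False 12.82 [-0.4 -0.5 -1.9] [-0.0011  0.0029 -0.0002]
7 False 13.42 [ 0.5  0.1 -3. ] [-0.0002  0.0025 -0.0002]
```

View pics/wrist4.png

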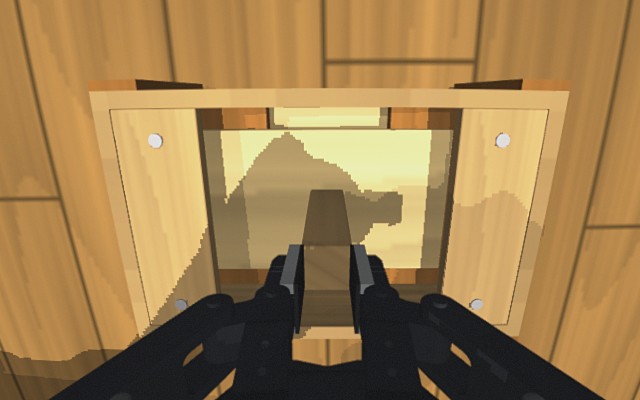

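View pics/top4.png

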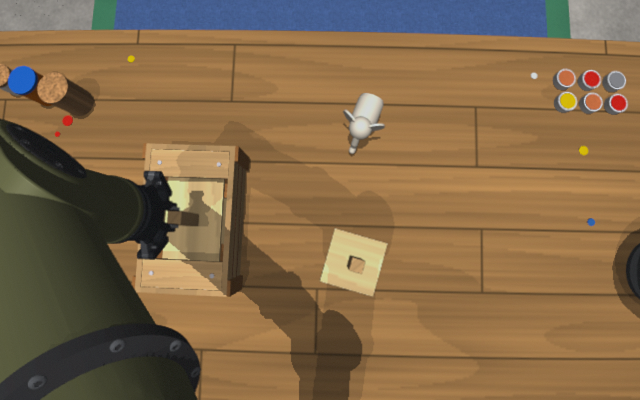

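Both ends are centred under the opening: wrist columns 203 and 453, batten edges 197 and 462. Lower gently, release, retract and check.

Run:
```python
from h import *
p=incrate(0,.0495,0,-1,1); h=move_linear(p[0]+[0,.0025,0],.02,p[1],until_force=6)
s=sense(); print(h,s['tool_pos'][2]-.0775,np.round(s['ft_force'],1))
command_gripper(.055)
p=incrate(0,.20,0,-1,1); move_linear(p[0]+[0,.0025,0],.12,p[1])
goto_joints([1.2,.4,-.5,1.5,.2,1.2,0.])
s=sense(); print(s['time'],np.round(s['ft_force'],1))
for n in ("scene","top"):
    im,d=snapshot(n); cv2.imwrite(f"pics/{n}5.png",im); np.save(n+"5.npy",d)
P=cloud("top",np.load("top5.npy")); C=R.from_euler('z',CY); Q=C.inv().apply((P-CR).reshape(-1,3)).reshape(P.shape)
x,y,z=[Q[...,i] for i in range(3)]
m=(abs(x)<.072)&(abs(y)<.065)&(abs(z-.058)<.012); pts=Q[m]
A=np.c_[pts[:,:2],np.ones(len(pts))];k=np.linalg.lstsq(A,pts[:,2],rcond=None)[0]
print("slopes deg",np.degrees(np.arctan(k[:2])),"underside z",k[2]-.008,len(pts),"y range",np.percentile(pts[:,1],[1,99]))
t=(abs(x)<.04)&(abs(y)<.05)&(z>.14)&(z<.17); c=np.argwhere(t)[:,::-1]
q=plane("top",c,.155); q=C.inv().apply(q-CR); print("post top centre",(q.max(0)+q.min(0))/2,np.ptp(q,axis=0),"z",np.median(z[t]))
```

```text
True 0.050024274834143165 [-0.3 -1.2  5. ]
18.2167 [ 0.2  0.1 -0. ]
slopes deg [-0.06948059  0.04329502] underside z 0.04899588789620972 4064 y range [-0.05580405  0.062029  ]
post top centre [-0.00108405 -0.00194283  0.155     ] [0.0229506  0.02778851 0.        ] z 0.15399275246233268
```

View pics/top5.png

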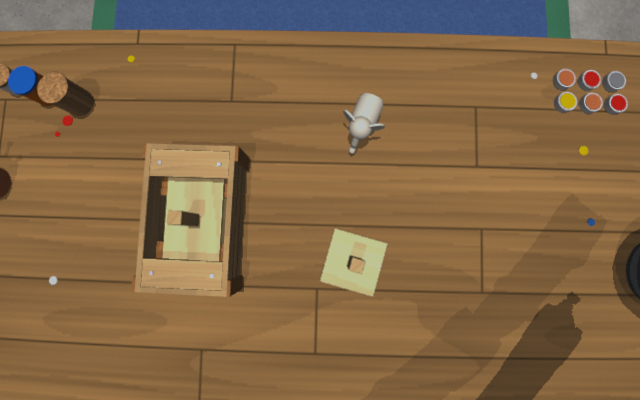

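View pics/scene5.png

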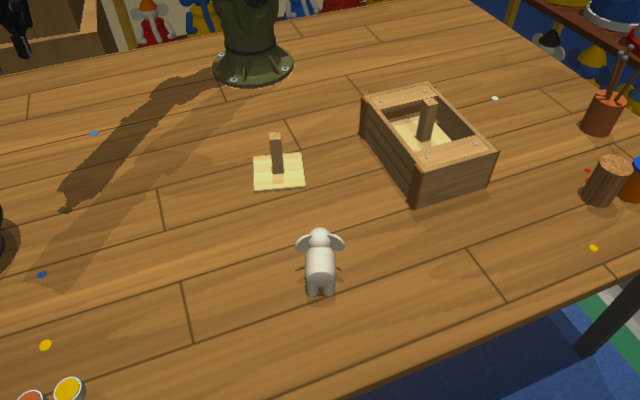

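The top view shows the board flat in the crate, post up at (175,217), with both ends under the battens. The elephant (365,115) and square board (354,263) have not moved, and the robot is clear.

```bash
python3 -c "
from station import *
close_job()"
```

```text
the job is handed in; nothing more can be done
```

The long board is lying flat in the crate, post up and released, with both ends under the battens. I gripped it by its post, tipped it 27°, slipped the near end under the near batten, laid it flat, slid it to the middle and let go. The job was handed in at about 18 s; no verdict was reported.

**Board position:** the last depth check gave a tilt of about 0.1° and the underside at z ≈ 49 mm (50 mm from the arm's own position at touchdown). The post centre was 1 mm off lengthwise and 2 mm off crosswise from the crate's middle. I did not measure the board's direction again after release, but it looks parallel to the crate in the top view.

**Contact and bystanders:** no move met unexpected contact; the only contact force was about 8 N when setting the board down. The square board and the elephant look unmoved in both camera views.

**Checks that disagreed:** the first crate outline came out 181 mm wide instead of 166 mm, so I located the crate from its four batten screws (a clean 200 × 110 mm rectangle). In the last check, the crosswise extent read 118 mm instead of 110 mm. I put that down to ledge pixels caught in the mask and relied on the post position for centring.

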